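# Short spin on the mini centrifuge

## Task

The mini centrifuge is loaded: shut its blue lid fully, then give it a short spin by pressing the orange dead-man plunger about half-way down (10 mm of its 20 mm travel), so that its pointer stands in the green band of the gauge, and keep it there with the gripper for at least three seconds; the job finishes while you are still holding it down there. Do not press the plunger before the lid is shut and never push it on into the red band, and leave the bottle, the tub and the beaker round the machine as they stand.

Things in the scene. Friction and masses are not known exactly. Their poses are not given: they have to be found in the camera images.
- spinner: white bench-top mini centrifuge, 200 (x) x 150 (y) x 75 mm high, fixed to the worktop; origin at the centre of its underside, x axis from the front (plunger, display) to the back (lid hinge), z up. Its top deck is 75 mm above the worktop. The front part of the deck carries the orange plunger, the rear part is the chamber with four capped vials (all below the rim) under the lid.
- lid (a joint): angle of the lid in rad: 0 fully shut (lying on the rim), grows as its front edge rises; it starts open by 0.7 to 1.15 and cannot open past 1.4. The hinge is stiff: the lid stays where it is left, and a push of 1 to 2 N at its front edge shuts it; it has no latch and stays shut once shut.
- lid_hinge (a point): point on the hinge line of the lid, at the height of the machine's deck: at x +90 mm, y 0, z 75 mm in the frame of the centrifuge. The hinge line runs along the centrifuge's y axis.
- lid_edge (a point): point on the outer (upper) face of the lid, in the middle of its front bar, 107 mm from the hinge line; moves with the lid. The lid is a flat plate, 120 mm long from the hinge line, 140 mm wide and 8 mm thick, with a blue frame (front bar 26 mm wide) and a clear solid window; when shut its outer face is 83 mm above the worktop. Pressing down on the outer face shuts it.
- plunger (a joint): travel of the plunger in m: 0 released (up), 0.020 fully down. A spring pushes it up with about 1.5 N at 0 rising by 0.5 N per mm (about 6.5 N at the wanted 10 mm). Green band: 0.006 to 0.014; beyond 0.014 is the red band (emergency stop). It returns when let go.
- plunger_top (a point): centre of the flat top of the orange mushroom head of the plunger (24 mm diameter, 10 mm thick), 107 mm above the worktop when released; moves straight down with the plunger. It lies at x -72 mm, y 0 in the frame of the centrifuge, 42 mm in front of the lid's front edge when that is shut. A thin black pointer at the level of the head runs to a gauge post 46 mm to the +y side, 36 mm high above the deck, painted white (top), green (middle) and red (bottom).
- bottle: bystander: glass reagent bottle with orange cap, 56 mm across, 104 mm high, standing behind left of the machine; origin at the centre of its underside
- tub: bystander: white tub with blue screw lid, 54 mm across, 48 mm high, standing front left of the machine; origin at the centre of its underside
- beaker: bystander: empty glass beaker, 64 mm across, 72 mm high, standing between the machine and the robot; origin at the centre of its underside

How it is judged (in metres and radians):
On the way, in this order (a step that is already met when the one before it is completed fails the run):
1. the lid is fully shut while the plunger is still up (value of joint lid below 0.05 rad and value of joint plunger below 0.003 m), for 0.2 s.
2. the plunger is kept in the green band for three seconds with the lid shut (value of joint lid below 0.05 rad and value of joint plunger between 0.006 and 0.014 m), for 3 s.
At the end, for the whole second after the job is handed in: through the last second the lid is shut (within 0.05 rad), the robot still presses on the machine with more than 2 N and holds the plunger at rest between 6 and 14 mm of travel; the bystanders stand where they stood (all of step 2 and velocity of joint plunger between -0.005 and 0.005 m/s and contact force between any of the fingers, the arm and spinner above 2 N and distance of each of bottle, tub, beaker from where it was at the start of the episode below 0.03 m and angle between each of bottle, tub, beaker's own z axis and vertical below 0.3 rad); the arm keeps its last pose, push and grip.
It fails at once if the plunger is pushed past 14 mm, into the red band (value of joint plunger above 0.014 m).
It fails at once if the plunger is pressed more than 3 mm while the lid is open (value of joint plunger above 0.003 m and value of joint lid above 0.1 rad).
It fails at once if the bottle is shifted more than 30 mm or tipped (distance of bottle from where it was at the start of the episode above 0.03 m or angle between bottle's own z axis and vertical above 0.3 rad).
It fails at once if the tub is shifted more than 30 mm or tipped (distance of tub from where it was at the start of the episode above 0.03 m or angle between tub's own z axis and vertical above 0.3 rad).
It fails at once if the beaker is shifted more than 30 mm or tipped (distance of beaker from where it was at the start of the episode above 0.03 m or angle between beaker's own z axis and vertical above 0.3 rad).
It also fails if it takes over 45 s, if anything falls off the work surface, if the arm or the gripper's body presses on something with over 40 N, if the wrist force passes 120 N, or if a joint passes its speed limit or range.

## Robot

A 6-joint arm with a two-finger parallel gripper is mounted at the origin on a cart in front of the work surface, level with it; the furniture and walls round the work are solid. World frame = base frame: x ahead of the robot, y to its left, z up, the work surface at z = 0. Lengths are in m, angles in degrees, forces in N, time in s.
With the tool pointing down it reaches from about 0.4 to 0.825 m from the base axis. Payload 7 kg.
Tool frame: the origin (TCP) lies on the centre line of the jaws, within the pads' length; the fingertips stand 17 mm ahead of it and the grasp point (between the pads) lies 2 mm behind it; z points along the fingers, y is the direction in which the jaws open and shut (so a half turn about z gives the same grasp; the last joint's range is limited). The gripper opens to 88 mm and grips with 3 to 60 N. Pads are 19 mm wide; open, the fingers measure 130 mm over their backs; the gripper's body (78 mm by 193 mm) begins 47 mm behind the grasp point.
Start: joints at [82.397, 20.546, 0.682, 0, -70.136, -16.507], TCP at [0.276, 0.616, 0.244] pointing down, gripper open.
Joint ranges: [-176.03, 176.03], [-82.01, 121.73], [-58.28, 71.71], [-173.87, 95.51], [-174.79, -0.11], [-173.66, 173.66]. Speed limits (degrees/s): [136.94, 136.94, 172.46, 180, 180, 180].

## Interface

Orientations are given as [roll, pitch, yaw] about the fixed x, y, z axes, in that order (R = Rz(yaw) Ry(pitch) Rx(roll)).
In Python, from plant import telemetry, vision, close_job, recognise, silhouettes, place_of gives the robot as it stands.
- The arm moves only by the shell command python3 -m handwheel 'ROWS'. ROWS is JSON, a list that holds one entry, the list of rows, each a list of 5 numbers: the shift along the tool's x, y, z in m, then the turn about the tool's z in rad, then the closure, from 0 (fully open) to 1 (shut). In form: [[[tx, ty, tz, yaw, gripper], ...]]. A call has 1 to 20 rows; each row shifts and turns the commanded pose from where the row before left it, along the tool's axes as they then stand; what a row does not reach is not made up. A row lasts 1/12 s, in which the tool goes at most 41.7 mm and 7.16 degrees, less where a joint would pass 70% of its speed; a pose out of reach is approached as far as the arm can. A call with a gripper value outside its range is refused whole. The fingers move at their own pace and stop on an object; the grip force is fixed at half the most. Time passes only in rows, so rows that do not move let the fingers close. It gives the time, the measured TCP pose, the force and the opening at its end, in the units of the state.
- telemetry.get_obs(): the state, without advancing time (a new reading comes with each control period).
- vision.snapshot(name): name is "side" or "top" or "wrist"; returns a dict with "color" (480x640x3 uint8, red, green, blue), "mtx" (3x3 intrinsics, pixels), "dist" ([k1, k2, p1, p2, k3] as OpenCV has them; the pictures are not rectified), "cam_to_world" (4x4, takes a point from camera to world coordinates); the wrist camera has in their place "tool_from_camera" (4x4, takes a point from camera to tool coordinates, whose origin is the TCP and whose axes are the flange's). Camera axes: x right, y down, z forward; pixel columns grow to the right and rows downward; lengths in m; the calibration is good to about 2 mm. A picture is of the moment at which its call begins: read the wrist's pose just before it. There is no depth.
- close_job(): hands the job in, once; it reports no verdict.
Trained networks look in a picture, given as the dict that the camera call returned (one of the last four; its "shot" number tells which), for a name from the list of things; names that differ only in an ending like _2 or _b are one class to them, and where a whole thing is asked for, a point or a joint stands for the part that bears it (a point fixed in the world has none). Each returns a list of dicts, best first, with "conf" (0 to 1); they miss things now and then, are a little off and sometimes report something else, mostly with a low value. They report only what shows in the picture. A call takes as long as a camera call.
- recognise(name, picture): "xy" ([column, row] in pixels, amid what is visible of it).
- silhouettes(name, picture): "region" (480x640 bool, what is visible of it) and "xy" ([column, row] in pixels, amid what is visible of it).
- place_of(name, picture): "xy" ([column, row] in pixels: a listed point, or the origin of a listed thing).
The state is a dict: "clock": time; "joint_pos": joint angles; "qvel": joint speeds; "tau": joint torques, N m; "tool_pos": TCP position; "orientation": TCP orientation; "force": force on the tool from outside, world axes, zero at the start; "moment": the same for the moment, N m; "opening": finger opening in m.
Only numpy, scipy, OpenCV 4.12 (cv2) and the standard library are available. Lean on these libraries where they do the work, as an engineer would, in place of code of your own. Each camera call takes 0.05 s, during which the arm holds its last target.

## Working session

There is one attempt and no reset: what is moved stays moved. The work goes in short steps, Python scripts to look and compute and a shell command to move; the robot and the scene stay as the last step left them, time stands still between calls to the robot, and variables do not carry over. Pictures are saved under pics/ and viewed, and the job is handed in when it is done.

```bash
ls; mkdir -p pics
python3 - <<'E'
from plant import telemetry, vision, recognise, place_of
import cv2, json
o=telemetry.get_obs(); print(o)
for n in ["side","top","wrist"]:
    s=vision.snapshot(n); cv2.imwrite(f"pics/{n}0.png",s["color"][:,:,::-1])
    print(n,s["mtx"].tolist(),s["dist"],(s.get("cam_to_world") if n!="wrist" else s["tool_from_camera"]))
    for k in ["spinner","lid_hinge","lid_edge","plunger_top","bottle","tub","beaker"]:
        r=place_of(k,s); print(k,[(d["xy"],round(d["conf"],2)) for d in r[:2]])
E
```

```text
pics
{'clock': 0.0, 'joint_pos': array([ 8.23969524e+01,  2.05919579e+01,  6.33685284e-01, -2.02742614e-02,
       -7.01336106e+01, -1.65065270e+01]), 'qvel': array([ 0.0437059 , -0.05067306,  0.07535525,  0.03493857,  0.02820767,
        0.07042736]), 'tau': array([ 7.74443815e-04, -5.82715023e+01,  2.93069440e+01,  6.99770004e+00,
        7.04184640e-03, -1.57168733e-04]), 'tool_pos': array([0.27556476, 0.61569677, 0.24261559]), 'orientation': array([ 1.79906488e+02, -7.83533831e-03, -2.41164733e+01]), 'force': array([-0.99830454,  0.12677251, -0.65986868]), 'moment': array([ 0.03831303, -0.03323242,  0.00302386]), 'opening': 0.08797273364208019}
side [[472.43831008737607, 0.0, 322.7201090300449], [0.0, 472.43831008737607, 239.97880173249928], [0.0, 0.0, 1.0]] [-0.00835621  0.          0.          0.          0.        ] [[ 0.99894887 -0.03687029  0.02723475  0.39835007]
 [-0.04396718 -0.60268815  0.79676464 -0.27076643]
 [-0.01296288 -0.79712457 -0.60367573  0.62011704]
 [ 0.          0.          0.          1.        ]]
spinner [([367.0, 302.4], 0.92)]
lid_hinge [([416.8, 258.3],
[... 676 characters left out ...]
 [([323.4, 148.2], 0.85)]
plunger_top [([348.0, 223.1], 0.58)]
bottle [([247.5, 193.3], 0.57)]
tub [([268.1, 258.6], 0.98)]
beaker [([377.9, 343.6], 0.97)]
wrist [[414.4513954230499, 0.0, 319.81791316018416], [0.0, 414.4513954230499, 243.7340019986852], [0.0, 0.0, 1.0]] [-0.01439478  0.          0.          0.          0.        ] [[-3.46281178e-04 -9.60170181e-01 -2.79415647e-01  7.52056648e-02]
 [ 9.99999598e-01 -1.01522443e-04 -8.90437666e-04 -1.02854276e-03]
 [ 8.26604735e-04 -2.79415843e-01  9.60169830e-01 -1.41111844e-01]
 [ 0.00000000e+00  0.00000000e+00  0.00000000e+00  1.00000000e+00]]
spinner []
lid_hinge []
lid_edge []
plunger_top []
bottle []
tub [([398.4, 14.3], 0.97)]
beaker []
```

View pics/side0.png

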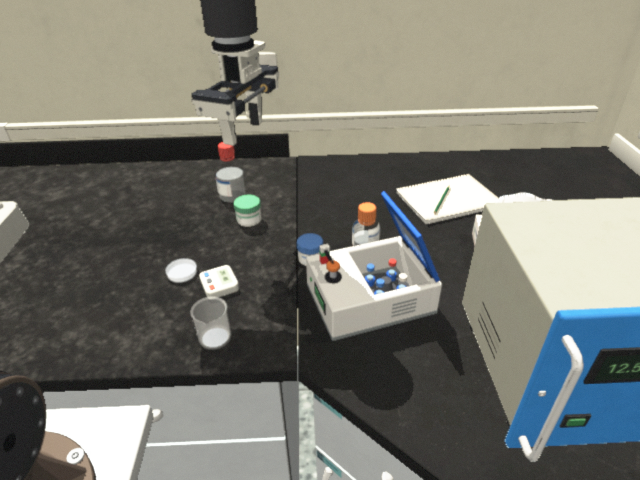

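View pics/top0.png

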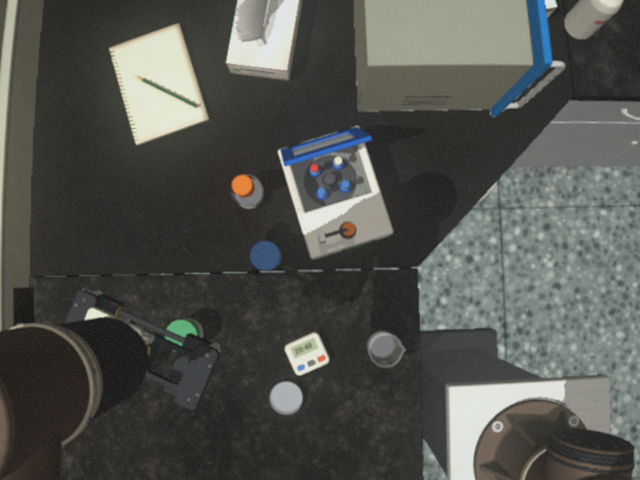

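```bash
cat > h.py <<'E'
import numpy as np, cv2
def ray(s,xy):
    p=cv2.undistortPoints(np.array([[xy]],float),s["mtx"],s["dist"])[0,0]
    T=np.array(s["cam_to_world"]); return T[:3,3],T[:3,:3]@np.array([p[0],p[1],1])
def atz(s,xy,z):
    o,d=ray(s,xy); return o+d*(z-o[2])/d[2]
def tri(rs):
    A=np.zeros((3,3));b=np.zeros(3)
    for o,d in rs:
        d=d/np.linalg.norm(d);P=np.eye(3)-np.outer(d,d);A+=P;b+=P@o
    x=np.linalg.solve(A,b); return x,[float(np.linalg.norm((np.eye(3)-np.outer(d,d)/(d@d))@(x-o))) for o,d in rs]
def proj(s,X):
    T=np.linalg.inv(np.array(s["cam_to_world"])); r,_=cv2.Rodrigues(T[:3,:3])
    return cv2.projectPoints(np.array(X,float).reshape(-1,3),r,T[:3,3],s["mtx"],np.array(s["dist"]))[0][:,0]
E
python3 - <<'E'
from plant import telemetry, vision, recognise, place_of
from h import *
S=vision.snapshot("side");Tp=vision.snapshot("top")
for k,z in [("spinner",0),("lid_hinge",.075),("lid_edge",None),("plunger_top",.107),("bottle",0),("tub",0),("beaker",0)]:
    a=place_of(k,S)[0]["xy"];b=place_of(k,Tp)[0]["xy"]
    if z is not None: print(k,atz(S,a,z).round(4),atz(Tp,b,z).round(4))
    x,e=tri([ray(S,a),ray(Tp,b)]);print("   tri",x.round(4),np.round(e,4))
E
```

```text
spinner [0.5043 0.3549 0.    ] [0.5119 0.363  0.    ]
   tri [ 0.5093  0.3629 -0.0074] [0.0037 0.0037]
lid_hinge [0.588  0.3821 0.075 ] [0.6017 0.3918 0.075 ]
   tri [0.5971 0.3922 0.0679] [0.0063 0.0063]
   tri [0.5558 0.3748 0.1738] [0.0004 0.0004]
plunger_top [0.4038 0.3453 0.107 ] [0.4406 0.3405 0.107 ]
   tri [0.4218 0.3397 0.1144] [0.0181 0.0181]
bottle [0.5127 0.5149 0.    ] [0.515  0.5201 0.    ]
   tri [ 0.5146  0.5207 -0.0045] [0.0011 0.0011]
tub [0.4045 0.4774 0.    ] [0.4002 0.4882 0.    ]
   tri [ 0.4026  0.4894 -0.0101] [0.002 0.002]
beaker [0.2268 0.2808 0.    ] [0.236  0.2831 0.    ]
   tri [ 0.2312  0.2822 -0.0015] [0.0047 0.0047]
```

The side view shows the machine at (370,290), with its lid open and rising to (388,198). The orange plunger is near (333,268) and the gauge post near (324,255). In the top view the plunger head is at (347,230) and the lid's top edge is at (325,140). I'll zoom in for a more accurate pose fit.

Run:
```python
import cv2
a=cv2.imread("pics/side0.png")[185:335,290:450]; cv2.imwrite("pics/side0z.png",cv2.resize(a,None,fx=4.9,fy=4,interpolation=cv2.INTER_CUBIC)[:600] if 0 else cv2.resize(a,(640,600),interpolation=cv2.INTER_CUBIC))
a=cv2.imread("pics/top0.png")[120:270,260:410]; cv2.imwrite("pics/top0z.png",cv2.resize(a,(600,600),interpolation=cv2.INTER_CUBIC))
```

```text
(no output)
```

View pics/side0z.png

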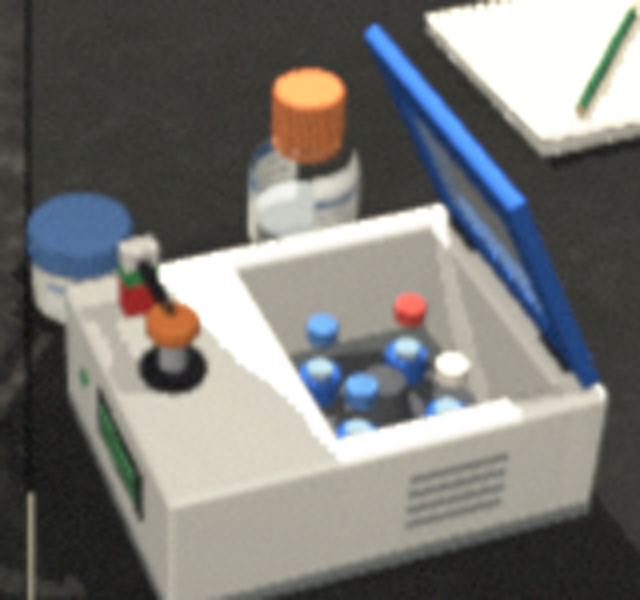

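View pics/top0z.png

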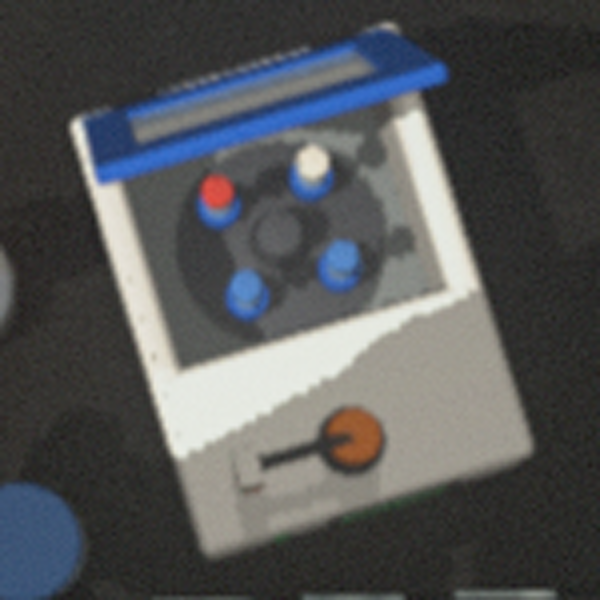

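```bash
cat > fit.py <<'E'
from plant import vision
from h import *
from scipy.optimize import least_squares
S=vision.snapshot("side");Tp=vision.snapshot("top")
def W(p,X):
    c,s=np.cos(p[2]),np.sin(p[2]); X=np.atleast_2d(X)
    return np.c_[p[0]+c*X[:,0]-s*X[:,1],p[1]+s*X[:,0]+c*X[:,1],X[:,2]]
def lid(a,r,y,t): return [.09-r*np.cos(a)+t*np.sin(a),y,.075+r*np.sin(a)+t*np.cos(a)]
def pts(p): return W(p,[[-.072,0,.107],[-.1,-.075,.075],[-.1,.075,.075],[.1,-.075,.075],[.1,.075,.075],lid(p[3],.12,.07,0),lid(p[3],.12,-.07,0)])
ms=np.array([[333,264.5],[332.5,311.2],[307,257.5],[441.2,283],[400,237],[382.5,192.5],[419.5,236]])
mt=np.array([[348,229.3],[393,233.7],[312,259],[278.7,150.5],[358.2,126.2],[285,165],[371.7,137.5]])[[0,1,2,4,3,5,6]]
f=lambda p:np.r_[proj(S,pts(p))-ms,proj(Tp,pts(p))-mt].ravel()
r=least_squares(f,[.51,.36,.3,1.],loss="soft_l1")
p=r.x
if __name__=="__main__":
    print(p,np.degrees(p[2])); print(f(p).reshape(-1,2).round(1).tolist())
    for n,X in [("plung",[-.072,0,.107]),("lidedge",lid(p[3],.107,0,.008)),("lidtip",lid(p[3],.12,0,.008)),("hinge",[.09,0,.075]),("shut edge",lid(0,.107,0,.008))]: print(n,W(p,X).round(4))
E
python3 fit.py
```

```text
[0.50519374 0.35918507 0.27798057 1.18337228] 15.927113540220127
[[0.0, -0.9], [-0.4, 0.2], [-2.0, -2.1], [2.1, 0.3], [3.9, -3.1], [-0.2, -1.7], [0.4, -0.4], [1.5, 0.2], [2.3, -0.1], [-0.3, 1.0], [1.1, -1.2], [-1.4, -0.1], [-0.6, 0.4], [0.6, 0.6]]
plung [[0.436  0.3394 0.107 ]]
lidedge [[0.56   0.3748 0.1771]]
lidtip [[0.5553 0.3735 0.1891]]
hinge [[0.5917 0.3839 0.075 ]]
shut edge [[0.4888 0.3545 0.083 ]]
```

Run:
```python
from fit import *
for a,b in [((557,331),(491,113)),((484,207),(357,109)),((557,331),(497,113))]:
    print(tri([ray(S,a),ray(Tp,b)]))
for n,s in (("side",S),("top",Tp)):
    im=s["color"][:,:,::-1].copy()
    B=W(p,[[x,y,z] for x in(-.1,.1) for y in(-.075,.075) for z in (0,.075)])
    for q in proj(s,B): cv2.circle(im,tuple(int(v) for v in q.round()),2,(0,255,255),-1)
    for q in proj(s,pts(p)): cv2.circle(im,tuple(int(v) for v in q.round()),2,(0,0,255),1)
    # planned gripper body positions
    c=im[100:460,240:640] if n=="side" else im[0:300,200:600]
    cv2.imwrite(f"pics/{n}1.png",cv2.resize(c,None,fx=1.6,fy=1.6))
```

```text
(array([0.6455627 , 0.10125361, 0.18528046]), [0.040914395255903714, 0.040914395255903416])
(array([0.63454902, 0.32139312, 0.21724004]), [0.03017843551038886, 0.03017843551038859])
(array([0.64186701, 0.09472624, 0.19274018]), [0.0396904474280623, 0.0396904474280621])
```

View pics/side1.png

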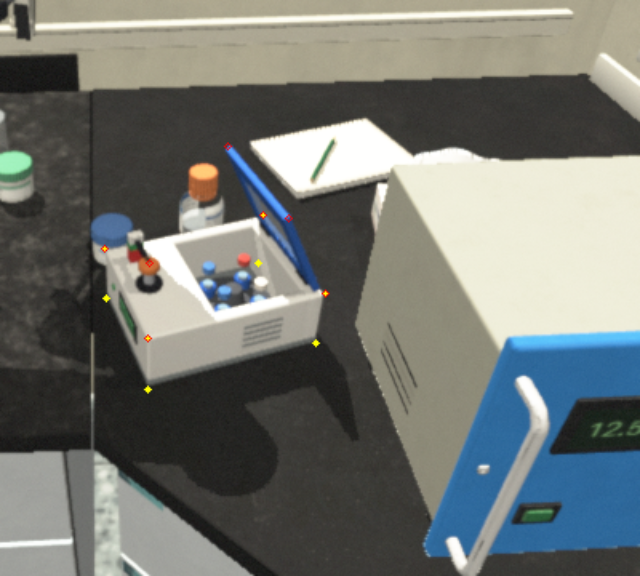

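View pics/top1.png

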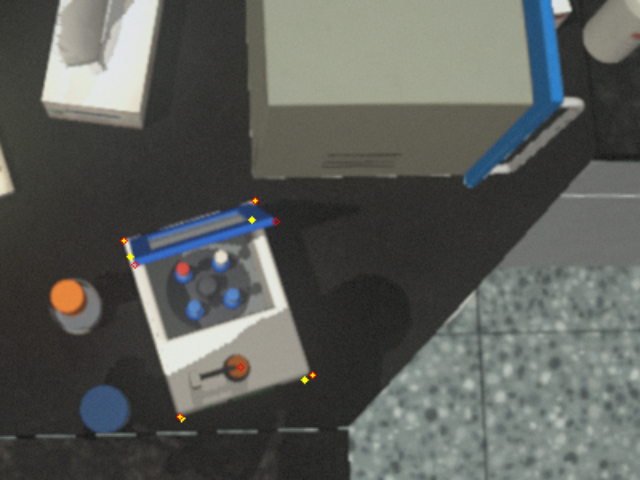

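Run:
```python
from fit import *
for n,a,b in [("top far",(484.5,203),(366,64)),("bot far",(463.8,306),(357.5,109)),("top near",(557,331),(533,64)),("bot near",(507,440),(492,113))]:
    x,e=tri([ray(S,a),ray(Tp,b)]);print(n,x.round(3),np.round(e,3))
print(W(p,[[.1,-.075,.075],[.1,.075,.075]]))
# gripper plan
for lx in (.10,.11,.12): print(lx,W(p,[[lx,0,0],[lx+.039,-.0965,0],[lx+.039,.0965,0]]).round(3).tolist())
```

```text
top far [0.663 0.314 0.236] [0.002 0.002]
bot far [0.668 0.313 0.021] [0.002 0.002]
top near [0.663 0.064 0.233] [0.002 0.002]
bot near [0.654 0.059 0.024] [0.002 0.002]
[[0.62193597 0.31450564 0.075     ]
 [0.58077382 0.45874737 0.075     ]]
0.1 [[0.601, 0.387, 0.0], [0.665, 0.305, 0.0], [0.612, 0.49, 0.0]]
0.11 [[0.611, 0.389, 0.0], [0.675, 0.307, 0.0], [0.622, 0.493, 0.0]]
0.12 [[0.621, 0.392, 0.0], [0.685, 0.31, 0.0], [0.632, 0.496, 0.0]]
```

Measured: the oven side face is at x≈0.663 for y<0.314, and 0.235 high. The lid is at ≈1.15 rad. I'll rotate to the machine's yaw and close the fingers first, then move to a point behind the lid, offset towards +y to stay clear of the oven.

```bash
python3 -m handwheel '[[[0,0,0,-0.1,1],[0,0,0,-0.1,1],[0,0,0,-0.1,1],[0,0,0,-0.1,1],[0,0,0,-0.1,1],[0,0,0,-0.1,1],[0,0,0,-0.1,1],[0,0,0,0,1]]]'
```

```text
clock: 2.97
tool_pos: [0.2757, 0.6161, 0.2436]
orientation: [-180.0, -0.0, 16.3]
force: [-0.4, 0.1, -0.1]
opening: 0.04
```

```bash
python3 -m handwheel '[[[0.0164,0.0176,0,0,1],[0.0164,0.0176,0,0,1],[0.0164,0.0176,0,0,1],[0.0164,0.0176,0,0,1],[0.0164,0.0176,0,0,1],[0.0164,0.0176,0,0,1],[0.0164,0.0176,0,0,1],[0.0164,0.0176,0,0,1],[0.0164,0.0176,0,0,1],[0.0164,0.0176,0,0,1],[0.0164,0.0176,0,0,1],[0.0164,0.0176,0,0,1],[0.0164,0.0176,0,0,1],[0.0164,0.0176,0,0,1],[0.0164,0.0176,0,0,1],[0.0164,0.0176,0,0,1],[0,0,0,0,1],[0,0,0,0,1]]]'
python3 - <<'E'
from plant import telemetry, vision
import cv2
for n in ["side","top"]:
    s=vision.snapshot(n); cv2.imwrite(f"pics/{n}2.png",s["color"][:,:,::-1])
E
```

```text
clock: 4.47
tool_pos: [0.6065, 0.4166, 0.243]
orientation: [180.0, 0.0, 15.7]
force: [-1.1, 1.0, 0.1]
opening: 0.0005
```

View pics/side2.png

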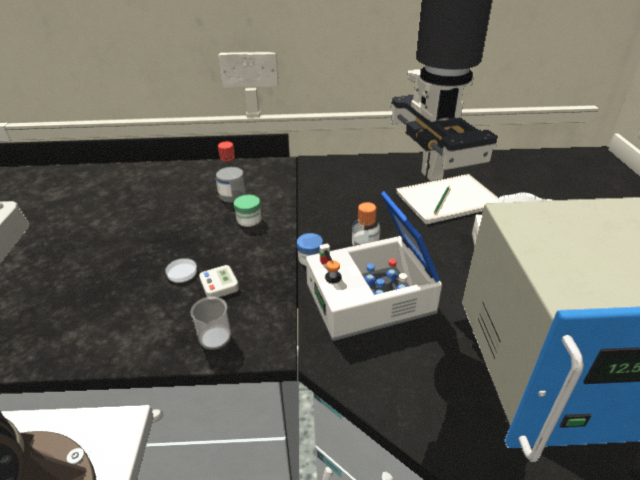

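View pics/top2.png

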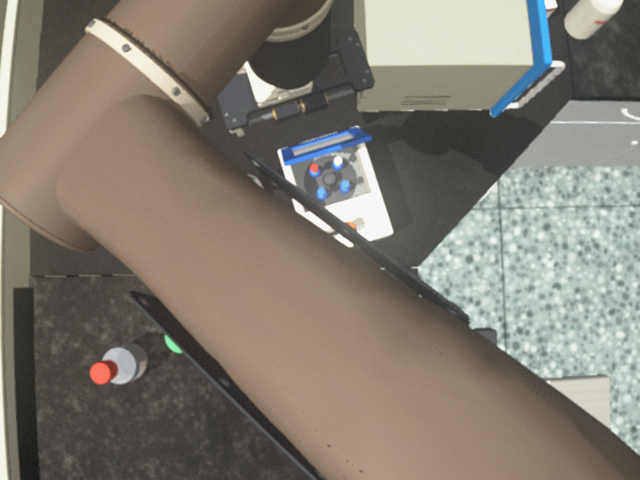

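Clear of the oven and the bottle. The fingertips are at local (x 113, y 27) mm behind the lid. Now I'll go down and approach the lid's outer face.

```bash
python3 -m handwheel '[[[0,0,0.017,0,1],[0,0,0.017,0,1],[0,0,0.017,0,1],[0,0,0.017,0,1],[0,0,0,0,1],[-0.01,0,0,0,1],[-0.01,0,0,0,1],[-0.01,0,0,0,1],[-0.005,0,0,0,1],[0,0,0,0,1],[0,0,0,0,1]]]'
python3 - <<'E'
from plant import telemetry, vision
import cv2
s=vision.snapshot("side"); c=s["color"][100:340,280:520,::-1]; cv2.imwrite("pics/side3.png",cv2.resize(c,(600,600)))
E
```

```text
clock: 5.48
tool_pos: [0.5717, 0.4084, 0.1769]
orientation: [-179.9, -0.1, 16.0]
force: [-0.6, 0.0, 0.6]
opening: 0.0005
```

View pics/side3.png

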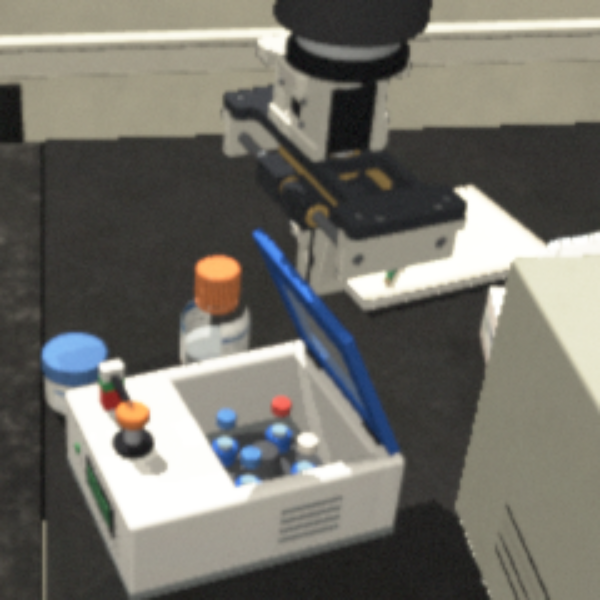

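```bash
python3 -m handwheel '[[[-0.007,0,0.002,0,1],[-0.007,0,0.002,0,1],[-0.007,0,0.002,0,1],[-0.007,0,0.002,0,1],[-0.007,0,0.003,0,1],[-0.005,0,0.005,0,1],[-0.005,0,0.005,0,1],[-0.005,0,0.005,0,1],[-0.004,0,0.006,0,1],[0,0,0,0,1]]]'
python3 - <<'E'
from plant import telemetry, vision
import cv2
s=vision.snapshot("side"); c=s["color"][100:340,280:520,::-1]; cv2.imwrite("pics/side4.png",cv2.resize(c,(600,600)))
E
```

```text
clock: 6.37
tool_pos: [0.5186, 0.3924, 0.1419]
orientation: [179.9, 0.1, 16.0]
force: [-0.5, -0.0, -0.4]
opening: 0.0004
```

View pics/side4.png

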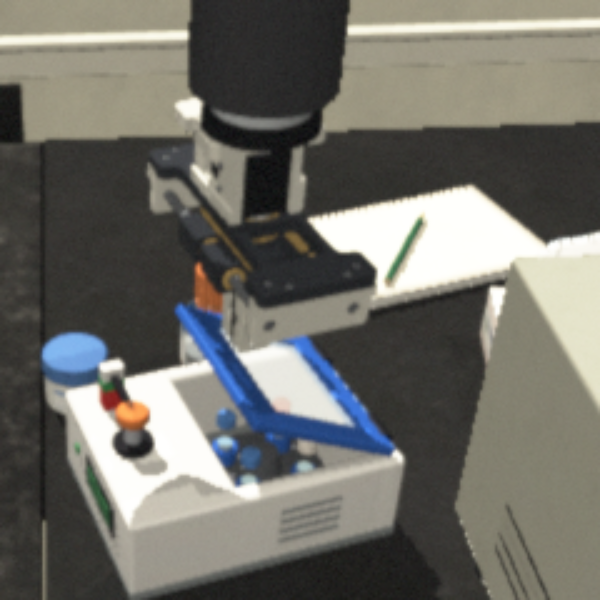

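```bash
python3 -m handwheel '[[[-0.003,0,0.006,0,1],[-0.003,0,0.006,0,1],[-0.003,0,0.005,0,1],[-0.003,0,0.005,0,1],[-0.003,0,0.005,0,1],[-0.002,0,0.005,0,1],[0,0,0.004,0,1],[0,0,0.003,0,1],[0,0,0.002,0,1],[0,0,0,0,1]]]'
python3 - <<'E'
from plant import telemetry, vision
import cv2
s=vision.snapshot("side"); c=s["color"][100:340,280:520,::-1]; cv2.imwrite("pics/side5.png",cv2.resize(c,(600,600)))
print(telemetry.get_obs()["force"])
E
```

```text
clock: 7.25
tool_pos: [0.5036, 0.3883, 0.102]
orientation: [180.0, 0.0, 16.0]
force: [0.4, 0.4, 0.3]
opening: 0.0004
[ 0.22687605 -0.23681096 -0.26779307]
```

View pics/side5.png

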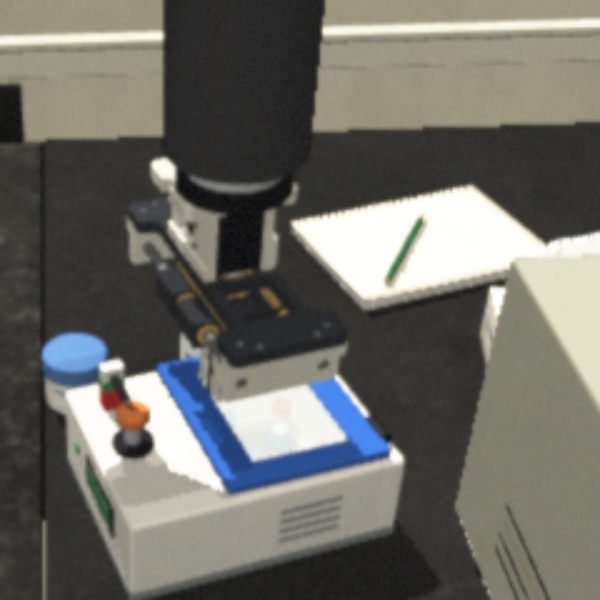

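The lid is nearly shut. I'll press in 1 mm steps until the force rises.

```bash
python3 -m handwheel '[[[0,0,0.001,0,1],[0,0,0.001,0,1],[0,0,0,0,1],[0,0,0,0,1]]]'; python3 -m handwheel '[[[0,0,0.001,0,1],[0,0,0,0,1],[0,0,0,0,1]]]'
```

```text
clock: 7.63
tool_pos: [0.5038, 0.3885, 0.1006]
orientation: [-180.0, -0.0, 16.0]
force: [0.7, -0.2, -0.3]
opening: 0.0005
clock: 7.88
tool_pos: [0.5038, 0.3886, 0.1003]
orientation: [-180.0, -0.0, 16.0]
force: [-0.7, -0.5, 5.3]
opening: 0.0004
```

```bash
python3 -m handwheel '[[[0,0,0.001,0,1],[0,0,0,0,1],[0,0,0,0,1]]]'; python3 -m handwheel '[[[0,0,-0.005,0,1],[0,0,-0.015,0,1],[0,0,-0.02,0,1],[0,0,-0.02,0,1],[0.01,0,-0.02,0,1],[0.01,0,-0.02,0,1],[0.02,0,0,0,1],[0.02,0,0,0,1],[0.02,0,0,0,1],[0.02,0,0,0,1],[0,0,0,0,1]]]'
python3 - <<'E'
from plant import telemetry, vision
import cv2
print(telemetry.get_obs()["force"])
for n in ["side","top"]:
    s=vision.snapshot(n); c=s["color"][:,:,::-1]
    c=c[160:340,280:460] if n=="side" else c[110:290,230:410]
    cv2.imwrite(f"pics/{n}6.png",cv2.resize(c,(600,600),interpolation=cv2.INTER_CUBIC))
E
```

```text
clock: 8.13
tool_pos: [0.5038, 0.3886, 0.1002]
orientation: [-180.0, -0.1, 16.0]
force: [-4.8, -2.0, 10.5]
opening: 0.0004
clock: 9.05
tool_pos: [0.6024, 0.4163, 0.1975]
orientation: [180.0, -0.0, 15.9]
force: [-1.4, 0.0, -0.8]
opening: 0.0005
[-1.37296748  0.04168563 -0.83469881]
```

View pics/side6.png

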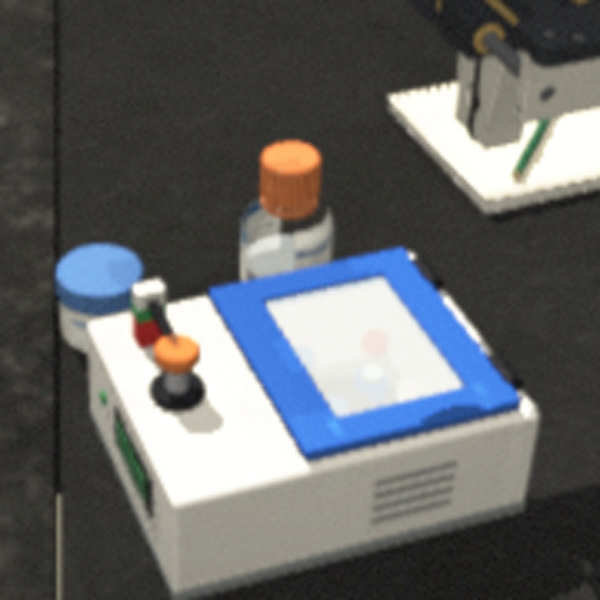

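View pics/top6.png

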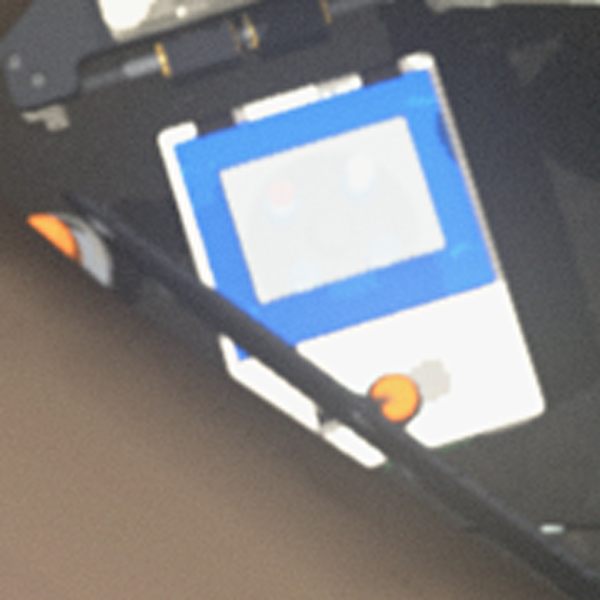

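The lid lies flush. Head seen at side (333.1,265) and top (348.5,229.1), which agrees with the fit. I'll move over the plunger while staying high.

```bash
python3 - <<'E'
from fit import *
print(tri([ray(S,(333.1,265)),ray(Tp,(348.5,229.1))]), W(p,[-.072,0,.107]))
E
python3 -m handwheel '[[[-0.018,0.003,0,0,1],[-0.018,0.003,0,0,1],[-0.018,0.003,0,0,1],[-0.018,0.003,0,0,1],[-0.018,0.003,0,0,1],[-0.018,0.003,0,0,1],[-0.018,0.003,0,0,1],[-0.018,0.003,0,0,1],[-0.018,0.002,0,0,1],[-0.019,0.002,0,0,1],[0,0,0,0,1],[0,0,0.02,0,1],[0,0,0.02,0,1],[0,0,0,0,1],[0,0,0,0,1]]]'
python3 - <<'E'
from plant import telemetry, vision
import cv2
print(telemetry.get_obs()["force"])
s=vision.snapshot("side"); c=s["color"][160:340,280:460,::-1]
cv2.imwrite("pics/side7.png",cv2.resize(c,(600,600),interpolation=cv2.INTER_CUBIC))
s=vision.snapshot("wrist"); cv2.imwrite("pics/wrist7.png",s["color"][:,:,::-1])
E
```

```text
(array([0.43659871, 0.34091839, 0.10272613]), [0.00043057558143484763, 0.0004305755814348668]) [[0.4359577  0.33942724 0.107     ]]
clock: 10.5
tool_pos: [0.433, 0.3388, 0.1584]
orientation: [179.9, 0.1, 16.0]
force: [-0.2, 0.6, 1.1]
opening: 0.0003
[-0.15900291  0.59083957  1.14165241]
```

View pics/side7.png

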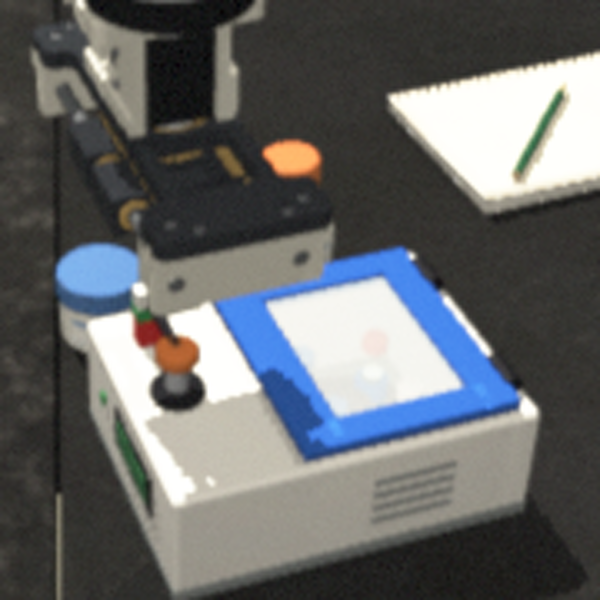

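View pics/wrist7.png

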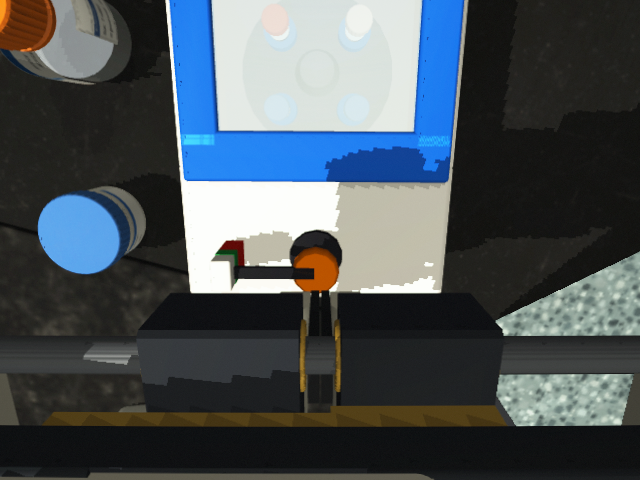

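Run:
```python
from fit import *
from plant import telemetry
from scipy.spatial.transform import Rotation as R
o=telemetry.get_obs(); P=o["tool_pos"];Rt=R.from_euler("xyz",o["orientation"],degrees=True).as_matrix()
w=vision.snapshot("wrist")
tip=P+Rt@[0,0,.017]; print("tip",tip)
q=proj(S,[tip,[.436,.3394,.107]]); print("side zoom",((q-[280,160])*3.333).round(0))
Tw=np.eye(4);Tw[:3,:3]=Rt;Tw[:3,3]=P
w["cam_to_world"]=Tw@np.array(w["tool_from_camera"])
print("wrist proj tip,plunger",proj(w,[tip,[.436,.3394,.107],[.4366,.3409,.107]]).round(1))
print("wrist pixel head at z .107:",atz(w,(316,271),.107))
# lid edge corners with lid shut
print(proj(w,W(p,[[-.03,.07,.083],[-.03,-.07,.083]])))
```

```text
tip [0.43403185 0.33985867 0.14280483]
side zoom [[173. 289.]
 [177. 345.]]
wrist proj tip,plunger [[322.5 312.8]
 [324.1 278.2]
 [321.6 276.3]]
wrist pixel head at z .107: [0.43853758 0.34434563 0.107     ]
[[191.36873475 187.13172318]
 [456.64768183 187.48043398]]
```

The wrist camera puts the head about 4 mm further (+x,+y) than the fixed cameras do, so I'll aim between the two. Next I'll go down to just above the head.

```bash
python3 -m handwheel '[[[0.0045,-0.0018,0,0,1],[0,0,0.01,0,1],[0,0,0.01,0,1],[0,0,0.008,0,1],[0,0,0,0,1],[0,0,0,0,1]]]'; python3 -m handwheel '[[[0,0,0.002,0,1],[0,0,0.002,0,1],[0,0,0,0,1],[0,0,0,0,1]]]'
python3 - <<'E'
from plant import telemetry, vision
import cv2
print(telemetry.get_obs()["force"])
s=vision.snapshot("side"); c=s["color"][160:340,280:460,::-1]
cv2.imwrite("pics/side8.png",cv2.resize(c,(600,600),interpolation=cv2.INTER_CUBIC))
E
```

```text
clock: 11.25
tool_pos: [0.437, 0.3416, 0.1294]
orientation: [179.9, 0.1, 16.0]
force: [0.4, -0.5, -0.5]
opening: 0.0007
clock: 11.58
tool_pos: [0.4374, 0.3423, 0.1267]
orientation: [-180.0, -0.0, 16.0]
force: [0.7, 0.8, 0.2]
opening: 0.0001
[0.73753418 0.75277783 0.22627134]
```

View pics/side8.png

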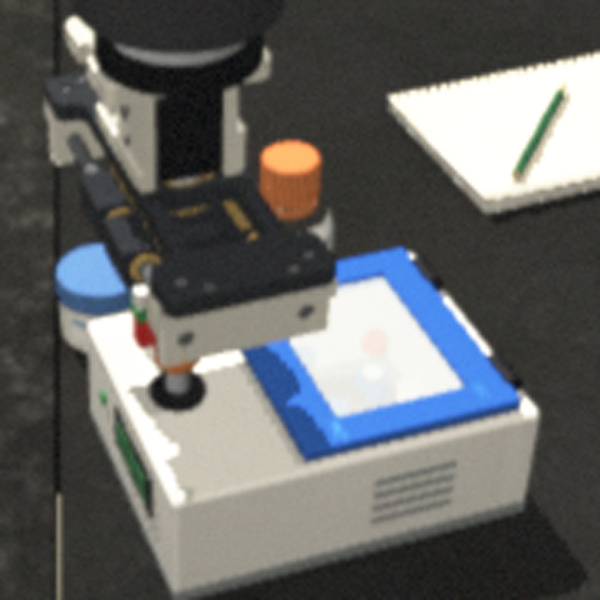

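```bash
python3 -m handwheel '[[[0,0,0.002,0,1],[0,0,0.002,0,1],[0,0,0.001,0,1],[0,0,0,0,1],[0,0,0,0,1]]]'; python3 -m handwheel '[[[0,0,0.001,0,1],[0,0,0.001,0,1],[0,0,0,0,1],[0,0,0,0,1]]]'
```

```text
clock: 12.05
tool_pos: [0.4376, 0.3425, 0.1218]
orientation: [-180.0, -0.0, 16.0]
force: [-0.2, -0.1, 2.7]
opening: 0.0007
clock: 12.38
tool_pos: [0.4375, 0.3425, 0.1197]
orientation: [-180.0, -0.0, 16.0]
force: [-0.3, 1.5, 3.1]
opening: 0.0005
```

The force follows the spring law (2.7 N at about 2.2 mm, 3.1 N at about 4.3 mm). I'll go down to a TCP height of about 0.114.

```bash
python3 -m handwheel '[[[0,0,0.001,0,1],[0,0,0.001,0,1],[0,0,0.001,0,1],[0,0,0.001,0,1],[0,0,0.001,0,1],[0,0,0,0,1],[0,0,0,0,1],[0,0,0,0,1]]]'
python3 - <<'E'
from plant import telemetry, vision
import cv2
o=telemetry.get_obs();print(o["force"],o["tool_pos"])
s=vision.snapshot("side"); c=s["color"][210:300,290:380,::-1]
cv2.imwrite("pics/side9.png",cv2.resize(c,(600,600),interpolation=cv2.INTER_CUBIC))
s=vision.snapshot("wrist"); cv2.imwrite("pics/wrist9.png",cv2.resize(s["color"][180:330,160:360,::-1],(800,600)))
E
```

```text
clock: 13.05
tool_pos: [0.4376, 0.3425, 0.1148]
orientation: [-180.0, -0.0, 16.0]
force: [0.6, 0.4, 6.2]
opening: 0.0003
[0.57442132 0.42964555 6.17055824] [0.4375787  0.34247488 0.11479769]
```

View pics/side9.png

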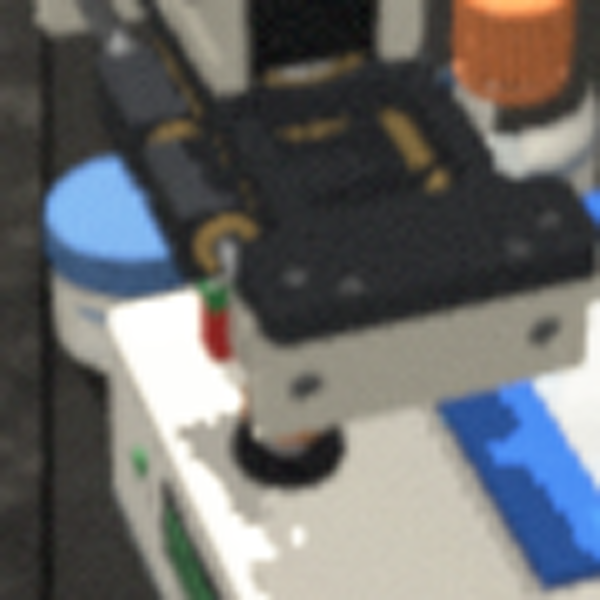

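View pics/wrist9.png

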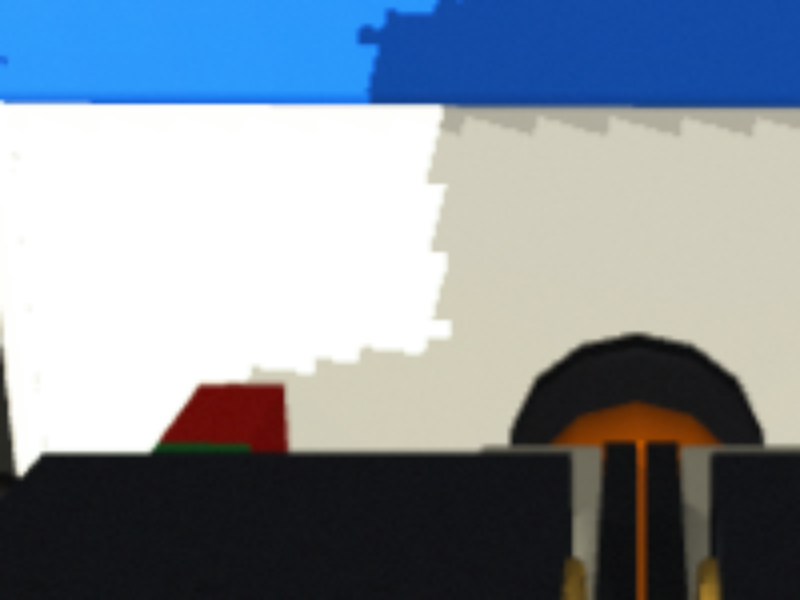

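Pressed about 9.3 mm, which both the height and the 6.2 N force give. The head is under the fingers and the pointer is hidden behind the gripper. Now I'll hold here.

```bash
for i in 1; do python3 -m handwheel '[[[0,0,0,0,1],[0,0,0,0,1],[0,0,0,0,1],[0,0,0,0,1],[0,0,0,0,1],[0,0,0,0,1],[0,0,0,0,1],[0,0,0,0,1],[0,0,0,0,1],[0,0,0,0,1],[0,0,0,0,1],[0,0,0,0,1],[0,0,0,0,1],[0,0,0,0,1],[0,0,0,0,1],[0,0,0,0,1],[0,0,0,0,1],[0,0,0,0,1],[0,0,0,0,1],[0,0,0,0,1]]]'; done
python3 -m handwheel '[[[0,0,0,0,1],[0,0,0,0,1],[0,0,0,0,1],[0,0,0,0,1],[0,0,0,0,1],[0,0,0,0,1],[0,0,0,0,1],[0,0,0,0,1],[0,0,0,0,1],[0,0,0,0,1],[0,0,0,0,1],[0,0,0,0,1],[0,0,0,0,1],[0,0,0,0,1],[0,0,0,0,1],[0,0,0,0,1],[0,0,0,0,1],[0,0,0,0,1],[0,0,0,0,1],[0,0,0,0,1]]]'
python3 -m handwheel '[[[0,0,0,0,1],[0,0,0,0,1],[0,0,0,0,1],[0,0,0,0,1],[0,0,0,0,1],[0,0,0,0,1],[0,0,0,0,1],[0,0,0,0,1]]]'
python3 - <<'E'
from plant import telemetry, vision, place_of
import cv2
o=telemetry.get_obs();print(o["force"],o["tool_pos"])
s=vision.snapshot("side"); cv2.imwrite("pics/side10.png",s["color"][:,:,::-1])
for k in ["bottle","tub","beaker"]: print(k,[d["xy"] for d in place_of(k,s)[:1]])
E
```

```text
clock: 14.82
tool_pos: [0.4376, 0.3425, 0.1148]
orientation: [-180.0, -0.0, 16.0]
force: [-0.4, 1.0, 6.2]
opening: 0.0004
clock: 16.48
tool_pos: [0.4376, 0.3425, 0.1148]
orientation: [-180.0, -0.0, 16.0]
force: [-0.0, 1.0, 5.5]
opening: 0.0002
clock: 17.15
tool_pos: [0.4376, 0.3425, 0.1148]
orientation: [-180.0, -0.0, 16.0]
force: [0.0, 1.1, 6.4]
opening: 0.0004
[0.02757443 1.14069793 6.37869088] [0.43757508 0.34247221 0.11481631]
bottle [[361.9, 247.5]]
tub [[313.0, 258.6]]
beaker [[215.0, 338.6]]
```

View pics/side10.png

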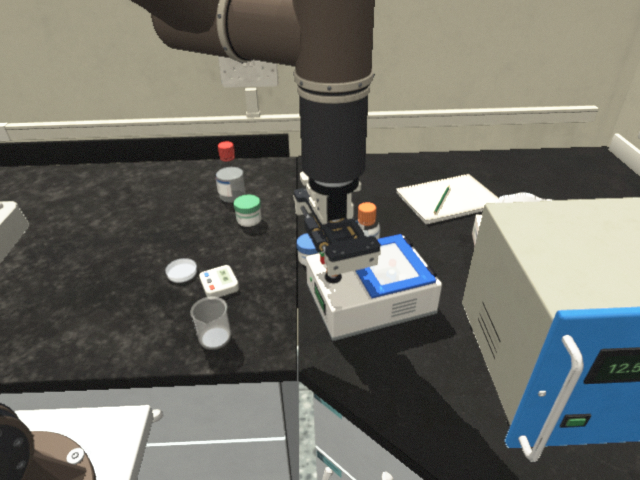

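The lid is shut, the bottle, tub and beaker haven't moved, and the plunger has been held for about 4 s. I'll hand it in.

```bash
python3 -c "
from plant import close_job; print(close_job())"
```

```text
the job is handed in; nothing more can be done
None
```

The lid is shut and the plunger was held in what should be the green band for about 4 s. I handed the job in while still pressing; no verdict came back.

- **Lid:** I pushed it shut with the closed fingertips from behind and finished by pressing on its outer face. Contact came at about 83.5 mm, matching the 83 mm given for a shut lid. Afterwards it lay flush in the pictures.
- **Plunger:** I lowered the closed fingers onto the head in 1–2 mm steps. At the end the fingertips were at 97.8 mm, so about 9.2 mm of travel. The 5.5–6.4 N on the wrist fits the spring at 8–10 mm.
- **Bottle, tub and beaker:** In the last side picture each was within 2 pixels of where it started. I did not check this from the top camera.
- **Checks that disagreed or failed:** The wrist camera put the plunger head about 5 mm from where the fixed cameras put it, so I aimed between the two. The gripper hid the pointer, so the green-band reading comes from height and force, not from seeing the gauge.

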